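# Move the shelf divider to the guide with the yellow price tag

### The arm

A 7-joint arm with a two-finger parallel gripper is mounted at the origin on the work surface. World frame = base frame: x ahead of the robot, y to its left, z up, the work surface at z = 0. Lengths are in m, angles in rad, forces in N, time in s.
With the tool pointing down it reaches from about 0.425 to 0.925 m from the base axis. Payload 6.8 kg.
Tool frame: the origin (TCP) lies on the mounting face of the last link; the fingertips stand 173 mm ahead of it and the grasp point (between the pads) lies 155 mm ahead of it; z points along the fingers, y is the line along which they close (so a half turn about z gives the same grasp; the last joint's range is limited). The gripper opens to 85 mm and grips with 20 to 120 N. Pads are 22 mm wide; open, the fingers measure 114 mm over their backs; the gripper's body (76 mm by 85 mm) begins 54 mm behind the grasp point. The pads swing forward as they close: fully open they stand 13 mm farther back than shut.
Start: joints at [1.023, 0.477, 0.022, 1.555, -0.011, 1.109, -0.083], TCP at [0.287, -0.611, 0.405] pointing down, gripper open.
Joint ranges: [-2.96, 2.96], [-0.34, 2.1], [-1.41, 1.46], [0.24, 2.44], [-1.37, 4.51], [0.17, 1.92], [-2.96, 2.96]. Speed limits (rad/s): [2.39, 2.39, 3.14, 3.14, 3.14, 3.14, 3.14].

### API

Orientations are given as a unit quaternion [w, x, y, z].
In Python, from station import bot gives the robot as it stands. The module is installed in compiled form; this text tells all that it offers.
- The arm moves only by the shell command python3 -m pendant 'ROWS' [FORCE]. ROWS is JSON, a list of rows, each a list of 5 numbers: the finger opening in m, from 0 to 0.0854, then the shift along the tool's x, y, z in m, then the turn about the tool's z in degrees. In form: [[jaw, x, y, z, yaw], ...]. A call has 1 to 12 rows; each row shifts and turns the commanded pose from where the row before left it, along the tool's axes as they then stand; what a row does not reach is not made up. A row lasts 1/12 s, in which the tool goes at most 41.7 mm and 7.16 degrees, less where a joint would pass 70% of its speed; a pose out of reach is approached as far as the arm can. A call with a gripper value outside its range is refused whole. The fingers move at their own pace and stop on an object; FORCE is the grip in N (left out, the last holds). Time passes only in rows, so rows that do not move let the fingers close. It gives the time, the measured TCP pose, the force, the opening and the grip force at its end, in the units of the state.
- bot.get_obs(): the state, without advancing time (a new reading comes with each control period).
- bot.read_camera(name): name is "scene" or "top" or "wrist"; returns (picture, depth): 420x560x3 uint8, blue, green, red; 420x560 float32, m along the optical axis (not along the pixel's ray), 0 where there is no reading.
- bot.camera_model(name): a dict with "intrinsics" (3x3 intrinsics, pixels), "R" (3x3) and "t" (3): a world point X has camera coordinates R X + t. Camera axes: x right, y down, z forward; pixel columns grow to the right and rows downward; lengths in m; the calibration is good to about 2 mm. A picture is of the moment at which its call begins: read the wrist's pose just before it. camera_model takes no time and is no camera call; for the wrist camera it gives the pose at the moment of the call.
- bot.hand_in(): hands the job in; it is judged then, once.
Trained networks look in the newest picture that a camera, given by its name, has taken for a name from the list of things; names that differ only in an ending like _2 or _b are one class to them, and where a whole thing is asked for, a point or a joint stands for the part that bears it (a point fixed in the world has none). Each returns a list of dicts, best first, with "score" (0 to 1); they miss things now and then, are a little off and sometimes report something else, mostly with a low value. They report only what shows in the picture. A call takes as long as a camera call. They do not tell look-alikes from the thing itself.
- bot.boxes_of(name, camera): "at" ([column, row] in pixels, amid what is visible of it).
- bot.trace(name, camera): "mask" (420x560 bool, what is visible of it) and "at" ([column, row] in pixels, amid what is visible of it).
- bot.pinpoint(name, camera): "at" ([column, row] in pixels: a listed point, or the origin of a listed thing).
The state is a dict: "t": time; "q": joint angles; "joint_vel": joint speeds; "joint_torque": joint torques, N m; "eef_pos": TCP position; "tool_rot": TCP orientation; "contact_force": force on the tool from outside, world axes, zero at the start; "torque": the same for the moment, N m; "gripper_width": opening from 0.0 (shut) to 1.0 (fully open); "grasp_force": force on a finger pad.
Only numpy, scipy, OpenCV 4.12 (cv2) and the standard library are available. Lean on these libraries where they do the work, as an engineer would, in place of code of your own. Each camera call takes 0.05 s, during which the arm holds its last target. There are 200 camera calls.

### The job

Re-plan the sweets display by the till: take the blue divider out of its guide and fit it in the guide marked by the yellow price tag (the tag is only clipped on roughly opposite it), its tongue hooked in under the back rod and its front end snapped fully home behind the front fence, so that it stands straight and flat on the display's floor. Leave the two sweets boxes, the tin and the orange bar where they are.

Things in the scene. Friction and masses are not known exactly. Their poses are not given: they have to be found in the camera images.
- divider_mid (a point): Centre of the blue divider: an upright plastic plate 144 long (x) x 8 thick (y) x 85 mm high (z), 0.10 to 0.16 kg, with a straight top edge. Its x axis points along it, away from the robot to the customer side. It starts snapped home in one of the display's four like guides, 48 to 72 mm apart in y, and is pinched across its 8 mm from above. Axes as the divider's.
- divider_toe (a point): Divider's underside at its far (+x) end, below the snap nose; 68 mm in +x and 42.5 mm below divider_mid. The nose is round (radius 8, axis along y, centre 8.5 mm above this point) and sticks out 4 mm beyond the plate's end. This point is on the display's floor when snapped home, about 17 mm above it when the nose only rests on the catch.
- divider_tongue (a point): Lower edge of the tip of the divider's tongue: 8 mm thick, 10 mm high, it sticks out 28 mm from the plate's near (-x) end, flush with the underside. 100 mm in -x and 42.5 mm below divider_mid.
- tag_yellow_place (a point): On the display's floor (12 mm above the counter), in line with the yellow price tag (46 x 34 mm, clipped outside the front fence, 110 mm in +x of here). x along the slots to the customer side, z up. The middle of the divider's underside belongs at this x and z, but at the y of the guide's slot, which lies up to 12 mm to either side: find it by touch or sight. Seated play along x about 2 mm.
- rod_at_yellow (a point): Axis of the fixed back rod (8 mm diameter, along y), in line with the yellow tag, 88 mm in -x of tag_yellow_place, 21 mm above the floor: 17 mm clear beneath. Back stop 13 mm behind its axis. The guide's back cheeks: slot 12 mm wide, 26 high; from 14 mm in +x of here flaring to 40 at 28 mm. The tongue gets under only from +x with the far end raised 18 to 25 degrees, tip on the floor.
- mouth_at_yellow (a point): In line with the yellow tag, at the mouth of the guide's front cheeks: 75 mm in +x of tag_yellow_place, 43 mm above the floor. The cheeks (18 mm either way in x from here) leave a slot 12 mm wide, at the same y as the back one, open on top and to -x, flared to 18 over its top 7 mm; the fence closes it 18 mm in +x. Beside each slot is a foot 7 mm high, out to 24 mm from its middle.
- catch (a joint): Sprung catch: a round aluminium rail (radius 8 mm) along y inside all front slots, its axis 81 mm in +x of tag_yellow_place and 18 mm above the floor. Value: how far it is pushed to +x, 0 to 4 mm, taking 4 to 6 N. The divider's nose passes it, downwards or upwards, with about 6 to 12 N at the divider's far end, and then lies below it.
- sweets_red_mid (a point): Centre of a loose red sweets box, 90 x 30 x 40 mm high, standing on the display's floor (a fixed tray) between the last guide and the side wall (70 mm above the counter). Bystander.
- tag_white_a_place (a point): The same point in line with a white price tag, whose guide is not wanted.
- tag_white_b_place (a point): The same point in line with a white price tag, whose guide is not wanted.
- sweets_green_mid (a point): Centre of the green sweets box, same size, beside the other side wall. Bystander.
- tin_mid (a point): Centre of a loose tin, 70 mm diameter, 90 mm high, on the counter to the left of the display. Bystander.
- bar_mid (a point): Centre of a loose orange next-customer bar, 260 x 40 x 36 mm high, lying on the counter to the right of the display. Bystander.
Mind the look-alikes: they are no part of the job. Of the things that look like the part that bears divider_mid, the smallest one is meant.

How it is judged:
At the end, for the whole second after the job is handed in: The divider is snapped home in the guide at the yellow tag: both ends of its underside within 4 mm of the display's floor, tongue tip at least 94 mm back of tag_yellow_place (under the rod), middle within 15 mm of it sideways, in line within 0.06 rad, upright within 0.15 rad, let go and staying so (z of each of divider_toe, divider_tongue in the frame of tag_yellow_place below 0.004 m and x of divider_tongue in the frame of tag_yellow_place below -0.094 m and y of divider_mid in the frame of tag_yellow_place between -0.015 and 0.015 m and angle between the x axis of divider_mid and the x axis of tag_yellow_place, either way round below 0.06 rad and angle between divider_mid's own z axis and vertical below 0.15 rad); the robot touches nothing.
It fails at once if a sweets box, the tin or the bar is shifted by more than 25 mm (distance of any of sweets_red_mid, sweets_green_mid, tin_mid, bar_mid from where it was at the start of the episode above 0.025 m).
It also fails if it takes over 58 s, if anything falls off the work surface, if the arm or the gripper's body presses on something with over 40 N, if the wrist force passes 120 N, or if a joint passes its speed limit or range.

## Working session

There is one attempt and no reset: what is moved stays moved. The work goes in short steps, Python scripts to look and compute and a shell command to move; the robot and the scene stay as the last step left them, time stands still between calls to the robot, and variables do not carry over. Pictures are saved under pics/ and viewed, at most 10 in all, crops included, and the job is handed in when it is done.

```bash
mkdir -p pics; cat > h.py <<'E'
from station import bot
import numpy as np, cv2
def pt(cam,uv,depth,z=None):
    m=bot.camera_model(cam);K=np.array(m["intrinsics"]);R=np.array(m["R"]);t=np.array(m["t"])
    r=np.linalg.inv(K)@[uv[0],uv[1],1]
    if z is not None:
        o=-R.T@t;d=R.T@r;return o+d*(z-o[2])/d[2]
    u,v=int(round(uv[0])),int(round(uv[1]))
    w=depth[max(0,v-1):v+2,max(0,u-1):u+2];w=w[w>0]
    return R.T@(r*np.median(w)-t) if len(w) else None
def cloud(cam,depth):
    m=bot.camera_model(cam);K=np.array(m["intrinsics"]);R=np.array(m["R"]);t=np.array(m["t"])
    v,u=np.mgrid[0:420,0:560];P=np.stack([u,v,np.ones_like(u)],-1)@np.linalg.inv(K).T*depth[...,None]
    return (P-t)@R
E
python3 - <<'E'
from h import *
o=bot.get_obs();print(o["t"],o["eef_pos"],o["tool_rot"])
for c in["scene","top"]:
    im,d=bot.read_camera(c);cv2.imwrite(f"pics/{c}1.png",im);np.save(f"{c}d.npy",d)
    for n in["divider_mid","tag_yellow_place","mouth_at_yellow","tag_white_a_place","rod_at_yellow","divider_toe"]:
        for r in bot.pinpoint(n,c)[:3]:
            p=pt(c,r["at"],d);print(c,n,round(r["score"],2),np.round(r["at"],1),None if p is None else p.round(3), pt(c,r["at"],d,.012).round(3))
E
```

```text
0.0 [ 0.2872689  -0.6105038   0.40370722] [-8.93495542e-04  9.75915225e-01  2.18148109e-01 -2.77707611e-04]
scene divider_mid 0.88 [336.3 255.8] [0.588 0.167 0.056] [0.54  0.154 0.012]
scene divider_mid 0.75 [125.6 251.4] [ 0.77  -0.255  0.054] [ 0.735 -0.292  0.012]
scene divider_mid 0.67 [427.7 179.5] [0.231 0.287 0.076] [0.128 0.276 0.012]
scene mouth_at_yellow 0.68 [249.5 254. ] [ 0.642 -0.017  0.034] [ 0.62  -0.029  0.012]
scene mouth_at_yellow 0.64 [354.  273.5] [0.622 0.219 0.053] [0.579 0.209 0.012]
scene divider_toe 0.77 [316.1 292.3] [0.691 0.162 0.037] [0.667 0.154 0.012]
scene divider_toe 0.59 [455.  197.8] [0.193 0.361 0.017] [0.186 0.361 0.012]
scene divider_toe 0.58 [161.4 248.3] [ 0.684 -0.229  0.006] [ 0.69  -0.224  0.012]
top divider_mid 0.91 [165.1 318.3] [0.235 0.27  0.116] [0.213 0.301 0.012]
top divider_mid 0.75 [383.3  86.5] [ 0.772 -0.258  0.05 ] [ 0.784 -0.266  0.012]
top divider_mid 0.67 [211.8 160.8] [0.593 0.16  0.096] [0.607 0.176 0.012]
top mouth_at_yellow 0.61 [287.6 139.4] [ 0.651 -0.019  0.038] [ 0.656 -0.019  0.012]
top divider_toe 0.96 [372.4 126.5] [ 0.68  -0.233  0.024] [ 0.682 -0.235  0.012]
top divider_toe 0.72 [215.6 142.3] [0.64  0.153 0.082] [0.654 0.165 0.012]
```

View pics/scene1.png

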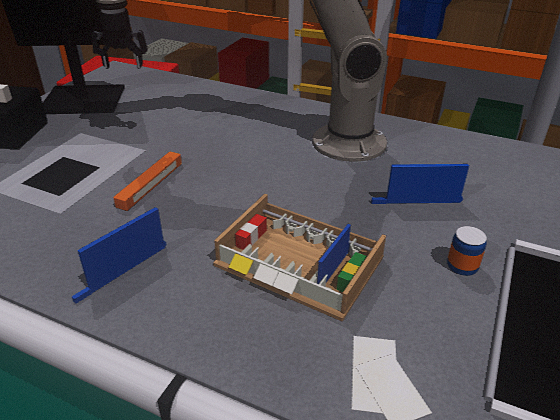

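View pics/top1.png

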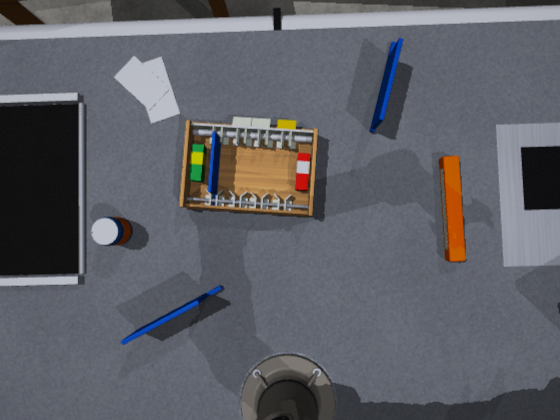

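Candidates for the blue divider are top (213,162), standing in the display, top (387,86), loose on the right, and top (172,314), loose near the base. The one in the display at (213,162) is the smallest and sits in a guide, so I choose it. I'll check it with a close crop and measure the geometry.

```bash
python3 - <<'E'
from h import *
im=cv2.imread("pics/top1.png");d=np.load("topd.npy")
cv2.imwrite("pics/crop1.png",cv2.resize(im[112:218,178:324],None,fx=5.4,fy=5.4,interpolation=cv2.INTER_CUBIC))
C=cloud("top",d);hsv=cv2.cvtColor(im,cv2.COLOR_BGR2HSV)
box=np.zeros((420,560),bool);box[112:218,178:324]=1
blue=box&(hsv[...,0]>105)&(hsv[...,0]<125)&(hsv[...,1]>150)
n,l,s,_=cv2.connectedComponentsWithStats(blue.astype(np.uint8));k=1+np.argmax(s[1:,4]);P=C[(l==k)&(d>0)]
print("zpct",np.percentile(P[:,2],[5,50,95,99]),len(P))
T=P[P[:,2]>.09];c=T.mean(0);w=np.linalg.svd((T-c)[:,:2])[2][0];w*=np.sign(w[0]);print("div",c,np.degrees(np.arctan2(w[1],w[0])),np.ptp((T-c)[:,:2]@w), T.min(0),T.max(0))
mid=(T[:,:2]-c[:2])@w; print("mid",c[:2]+w*(mid.max()+mid.min())/2)
for cam in["top","scene"]:
    im=cv2.imread(f"pics/{cam}1.png");dd=np.load(f"{cam}d.npy");C=cloud(cam,dd);hsv=cv2.cvtColor(im,cv2.COLOR_BGR2HSV)
    y=(hsv[...,0]>22)&(hsv[...,0]<33)&(hsv[...,1]>170)&(hsv[...,2]>100)&(dd>0)
    y&=(np.abs(C[...,0]-.65)<.1)&(np.abs(C[...,1])<.2)
    n,l,s,ce=cv2.connectedComponentsWithStats(y.astype(np.uint8))
    for k in range(1,n):
        if s[k,4]>25:
            Q=C[l==k];print(cam,"yellow",ce[k],s[k,4],np.median(Q,0).round(3),Q.min(0).round(3),Q.max(0).round(3))
E
```

```text
zpct [0.0291777  0.08358951 0.0986088  0.10025697] 522
div [0.59148996 0.16070558 0.09641101] -5.526518393910129 0.14190906208227286 [0.52036407 0.15146558 0.09021121] [0.66196536 0.17098618 0.10133891]
mid [0.5912984  0.16072411]
top yellow [286.30967742 123.87741935] 155 [ 0.689 -0.018  0.042] [ 0.676 -0.039 -0.002] [0.709 0.007 0.053]
top yellow [200.70731707 157.92682927] 41 [0.608 0.195 0.052] [0.595 0.191 0.048] [0.621 0.2   0.056]
scene yellow [240.54026846 263.73154362] 298 [ 0.688 -0.015  0.044] [ 0.672 -0.039  0.013] [0.704 0.009 0.056]
```

View pics/crop1.png

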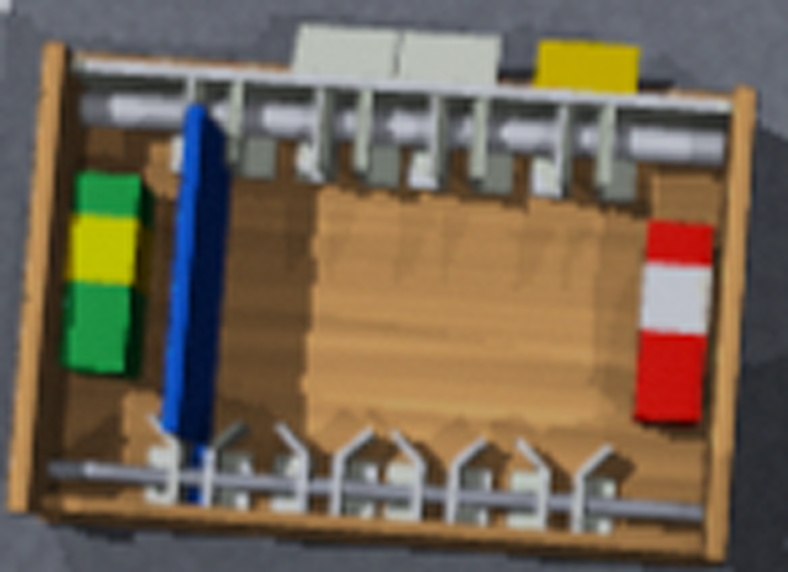

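The crop shows the small blue divider in the leftmost guide, crop (190,270). The yellow tag at crop (587,65) is opposite the rightmost guide, whose front slot is at about (588,150) and back slot at about (565,490). I'll move above it for a wrist view.

```bash
python3 -m pendant '[[0.04,0.0294,-0.0255,0,0],[0.04,0.0294,-0.0255,0,0],[0.04,0.0294,-0.0255,0,0],[0.04,0.0294,-0.0255,0,0],[0.04,0.0294,-0.0255,0,0],[0.04,0.0294,-0.0255,0,0],[0.04,0.0294,-0.0255,0,0],[0.04,0.0294,-0.0255,0,0],[0.04,0.0294,-0.0255,0,0],[0.04,0.0294,-0.0255,0,0],[0.04,0.0294,-0.0255,0,0],[0.04,0.0294,-0.0255,0,0]]' 40
python3 -m pendant '[[0.04,0.0294,-0.0255,0,0],[0.04,0.0294,-0.0255,0,0],[0.04,0.0294,-0.0255,0,0],[0.04,0.0294,-0.0255,0,0],[0.04,0.0294,-0.0255,0,0],[0.04,0,0,0,7],[0.04,0,0,0,7],[0.04,0,0,0,7],[0.04,0,0,0,7],[0.04,0,0,0,1.5],[0.04,0,0,0,0]]'
python3 - <<'E'
from h import *
o=bot.get_obs();m=bot.camera_model("wrist");R=np.array(m["R"]);print(o["t"],o["eef_pos"],o["tool_rot"],-R.T@np.array(m["t"]),R)
im,d=bot.read_camera("wrist");cv2.imwrite("pics/w1.png",im);np.save("w1d.npy",d);np.save("w1c.npy",cloud("wrist",d))
E
```

```text
t: 1.7
eef_pos: [0.4767, -0.1819, 0.4051]
tool_rot: [0.0, 0.976, 0.218, 0.0]
contact_force: [0.8, -0.9, 0.1]
gripper_width: 0.47
grasp_force: 0.0
t: 2.62
eef_pos: [0.5551, -0.0057, 0.4048]
tool_rot: [0.0, 0.999, -0.037, 0.0]
contact_force: [0.3, 0.3, 1.0]
gripper_width: 0.466
grasp_force: 0.0
2.6167 [ 0.55508856 -0.00566205  0.40480687] [ 9.00913641e-05  9.99325889e-01 -3.67116802e-02  1.06720957e-04] [ 0.62057494 -0.01029774  0.37345376] [[-7.34711254e-02 -9.97297324e-01  2.03122894e-04]
 [-9.63488258e-01  7.10329833e-02  2.58156333e-01]
 [-2.57473048e-01  1.87713298e-02 -9.66103135e-01]]
```

View pics/w1.png

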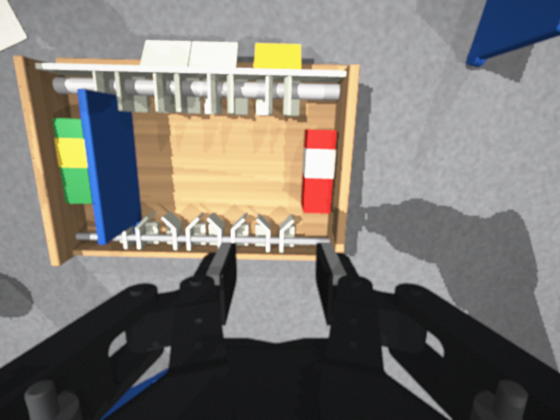

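The wrist view shows the whole display: divider at (95–135, 90–240), yellow tag (278,55), yellow guide's front cheeks at about (265–290, 95) and back cheeks at about (265–290, 235). I'll fit the display frame and guides from its depth cloud.

```bash
python3 - <<'E'
from h import *
im=cv2.imread("pics/w1.png");C=np.load("w1c.npy");d=np.load("w1d.npy");hsv=cv2.cvtColor(im,cv2.COLOR_BGR2HSV)
# blue divider top edge
b=(hsv[...,0]>105)&(hsv[...,0]<125)&(hsv[...,1]>150)&(d>0);b[:, :60]=0;b[:,160:]=0;b[250:]=0;b[:80]=0
P=C[b];top=P[P[:,2]>np.percentile(P[:,2],99)-.006];c=top.mean(0)
w=np.linalg.svd((top-c)[:,:2])[2][0];w*=np.sign(w[0]);s=(top-c)[:,:2]@w
print("div top",c[:2]+w*(s.max()+s.min())/2,np.percentile(P[:,2],99),"yaw",np.degrees(np.arctan2(w[1],w[0])),np.ptp(s))
# rail of fence: top of fence line
def line(mask,n):
    Q=C[mask];f=np.polyfit(Q[:,1],Q[:,0],1)
    for _ in range(3):
        r=np.abs(Q[:,0]-np.polyval(f,Q[:,1]));f=np.polyfit(Q[r<.004,1],Q[r<.004,0],1)
    print(n,"x=%.4f%+.4fy"%(f[1],f[0]),"yaw",-np.degrees(np.arctan(f[0])),"z",np.median(Q[:,2]),len(Q))
grey=(hsv[...,1]<60)&(d>0)
m=np.zeros_like(b);m[228:250,75:330]=1
line(m&grey&(abs(C[...,2]-.036)<.006)&(C[...,0]<.54),"rod")
m=np.zeros_like(b);m[60:80,40:345]=1
line(m&(hsv[...,1]<60)&(d>0)&(C[...,2]>.045),"fence")
y=(hsv[...,0]>22)&(hsv[...,0]<33)&(hsv[...,1]>170)&(d>0);y[80:]=0
print("tag",np.median(C[y],0),C[y].min(0),C[y].max(0))
cv2.imwrite("pics/w1c.png",cv2.resize(im[40:255,215:355],None,fx=2.7,fy=2.7,interpolation=cv2.INTER_CUBIC))
a=cv2.resize(im[60:125,215:355],None,fx=5.6,fy=4.5,interpolation=cv2.INTER_CUBIC);bb=cv2.resize(im[205:260,215:355],None,fx=5.6,fy=4.5,interpolation=cv2.INTER_CUBIC)
cv2.imwrite("pics/w1c.png",np.vstack([a,bb]))
E
```

```text
div top [0.5923703  0.16003142] 0.09729379497699782 yaw -5.493323128747121 0.14097439688119862
rod x=0.4909+0.0927y yaw -5.2959723165974815 z 0.03593302102381958 2074
fence x=0.6728+0.0954y yaw -5.447584102795884 z 0.05439320989282816 3195
tag [ 0.68772185 -0.01690276  0.0429582 ] [ 0.67477939 -0.03896647  0.03322775] [0.70121343 0.00572957 0.05283854]
```

View pics/w1c.png

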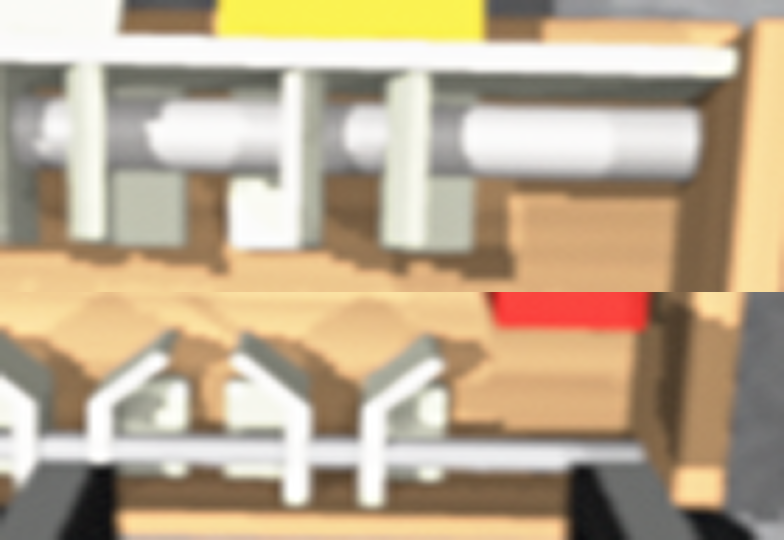

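```bash
python3 - <<'E'
from h import *
a=np.radians(-5.45);X=np.array([np.cos(a),np.sin(a)]);Y=np.array([-X[1],X[0]])
print("X",X,"Y",Y)
# home divider mid
D=np.array([.5919,.1604])
for n,px,z in[("front",(278.4,93.3),.055),("frontL",(272.1,93.3),.055),("frontR",(283.8,93.3),.055),("back",(274.6,244.6),.038),("backL",(270,244.6),.038),("backR",(279.3,244.6),.038),("tag",(278,55),.043)]:
    p=pt("wrist",px,None,z)[:2];print(n,p,"disp xy rel home divider",(p-D)@X,(p-D)@Y)
C=np.load("w1c.npy")
# rod & fence relative
for f,nm in[((.0927,.4909),"rod"),((.0954,.6728),"fence")]:
    p=np.array([np.polyval(f,.16),.16]);print(nm,(p-D)@X)
t=np.array([.6877,-.0169]);print("tag",(t-D)@X,(t-D)@Y)
o=bot.get_obs();q=o["tool_rot"];th=2*np.arctan2(q[2],q[1]);tx=np.array([np.cos(th),np.sin(th)]);ty=np.array([tx[1],-tx[0]])
g=D+X*.045-o["eef_pos"][:2];print("tool yaw",np.degrees(th),"move",g@tx,g@ty)
E
```

```text
X [ 0.99547946 -0.09497707] Y [0.09497707 0.99547946]
front [ 0.6516983  -0.01519205] disp xy rel home divider 0.07620519373687047 -0.16911881463127165
frontL [ 0.65214697 -0.00896852] disp xy rel home divider 0.07606075034630339 -0.16288080044864534
frontR [ 0.65131371 -0.02052654] disp xy rel home divider 0.07632900303068647 -0.1744657130094688
back [0.48507922 0.00081374] disp xy rel home divider -0.09118085753105706 -0.16901036384458526
backL [0.48547245 0.00626244] disp xy rel home divider -0.09130690700031742 -0.16354894981175885
backR [ 0.48467744 -0.00475343] disp xy rel home divider -0.09105206722220573 -0.17459053172771516
tag [ 0.6887342  -0.01748251] disp xy rel home divider 0.11329121676140261 -0.1678813581208724
rod -0.08574048332779684
fence 0.09576727767057772
tag 0.1122063666678942 -0.16739970513471664
tool yaw -4.120497567091277 move 0.06979403490110579 -0.1672628363474574
```

```bash
python3 -m pendant '[[0.04,0,0,0,1.33],[0.04,0.0132,-0.0338,0,0],[0.04,0.0132,-0.0338,0,0],[0.04,0.0132,-0.0338,0,0],[0.04,0.0132,-0.0338,0,0],[0.04,0.0131,-0.0336,0,0],[0.04,0,0,0.02,0],[0.04,0,0,0.03,0],[0.04,0,0,0.03,0],[0.04,0,0,0.03,0],[0.04,0,0,0.02,0],[0.04,0,0,0,0]]' 40
python3 -m pendant '[[0.04,0,0,0.02,0],[0.04,0,0,0.018,0],[0.04,0,0,0,0],[0.0,0,0,0,0],[0.0,0,0,0,0],[0.0,0,0,0,0],[0.0,0,0,0,0],[0.0,0,0,0,0]]' 45
python3 -c "
from h import *
o=bot.get_obs();print(o['eef_pos'],o['contact_force'],o['gripper_width'],o['grasp_force'])"
```

```text
t: 3.67
eef_pos: [0.6354, 0.1549, 0.2696]
tool_rot: [0.001, 0.999, -0.049, -0.004]
contact_force: [-0.4, 0.6, -0.7]
gripper_width: 0.469
grasp_force: 0.0
t: 4.33
eef_pos: [0.6381, 0.1561, 0.2388]
tool_rot: [-0.001, 0.999, -0.049, 0.002]
contact_force: [-0.7, 0.7, 6.2]
gripper_width: 0.085
grasp_force: 45.2
[0.63805839 0.15611206 0.23880531] [-0.66416881  0.67716827  6.22640267] 0.08467547500440323 45.20852744579315
```

```bash
python3 -m pendant '[[0,-0.0027,0,-0.0062,0],[0,-0.0033,0,-0.0062,0],[0,-0.0038,0,-0.0058,0],[0,-0.0039,0,-0.0058,0],[0,0,0,0,0]]' 45
python3 -m pendant '[[0,-0.0044,0,-0.0055,0],[0,-0.0044,0,-0.0055,0],[0,-0.0048,0,-0.0051,0],[0,-0.0048,0,-0.0051,0],[0,-0.0042,0,-0.0038,0],[0,0,0,0,0]]' 45
python3 - <<'E'
from h import *
o=bot.get_obs();print(o["t"],o["eef_pos"],o["contact_force"],o["grasp_force"])
im,d=bot.read_camera("wrist");im2,d2=bot.read_camera("scene")
cv2.imwrite("pics/m1.png",np.hstack([im[:,:400],cv2.resize(im2[180:330,200:400],None,fx=2,fy=2.8)]))
E
```

```text
t: 4.75
eef_pos: [0.6238, 0.1574, 0.2629]
tool_rot: [-0.0, 0.999, -0.049, 0.002]
contact_force: [4.9, -1.9, 0.5]
gripper_width: 0.087
grasp_force: 44.6
t: 5.25
eef_pos: [0.6017, 0.1595, 0.2877]
tool_rot: [-0.0, 0.999, -0.049, 0.002]
contact_force: [6.0, -0.2, 2.7]
gripper_width: 0.09
grasp_force: 45.7
5.25 [0.60172346 0.15949715 0.28767247] [ 5.97764475 -0.21083338  2.73696135] 45.67216336727142
```

View pics/m1.png

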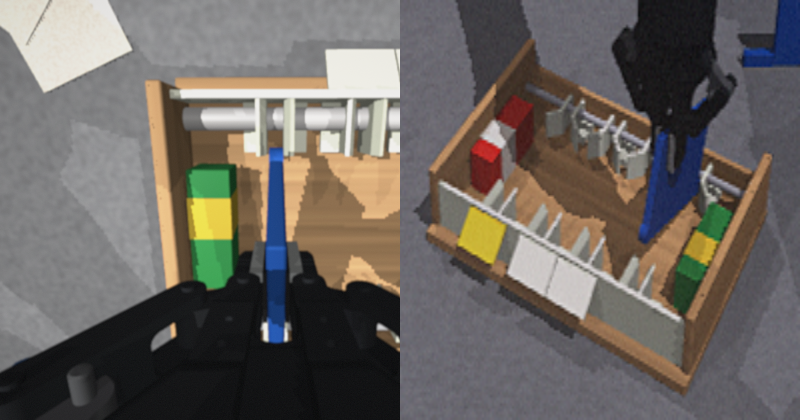

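The wrist view shows the divider's front end out of its slot at (277,150). The scene view shows it tilted with the far end up and held in the pads. Next I tighten the grip, pull the tongue out, lift and carry it across.

```bash
python3 -m pendant '[[0,0.001,0,0,0],[0,0.002,0,0,0],[0,0.006,0,0,0],[0,0.008,0,0,0],[0,0.008,0,0,0],[0,0,0,-0.005,0],[0,0,0,-0.015,0],[0,0,0,-0.02,0],[0,0,0,-0.02,0],[0,0,0,-0.01,0],[0,0,0,0,0]]' 110
python3 -m pendant '[[0,0,0.015,0,0],[0,0,0.025,0,0],[0,0,0.03,0,0],[0,0,0.03,0,0],[0,0,0.03,0,0],[0,0,0.024,0,0],[0,0,0.015,0,0],[0,0,0,0,0],[0,0,0,0,0]]' 110
python3 - <<'E'
from h import *
o=bot.get_obs();print(o["t"],o["eef_pos"],o["contact_force"])
D=np.array([.5919,.1604]);a=np.radians(-5.45);X=np.array([np.cos(a),np.sin(a)]);Y=np.array([-X[1],X[0]])
print("tcp disp",(o["eef_pos"][:2]-D)@X,(o["eef_pos"][:2]-D)@Y)
for cam in["scene","wrist","top"]:
    im,d=bot.read_camera(cam);C=cloud(cam,d);hsv=cv2.cvtColor(im,cv2.COLOR_BGR2HSV)
    cv2.imwrite(f"pics/m2{cam}.png",im)
    L=np.stack([(C[...,:2]-D)@X,(C[...,:2]-D)@Y,C[...,2]-.012],-1)
    b=(hsv[...,0]>105)&(hsv[...,0]<125)&(hsv[...,1]>130)&(d>0)&(abs(L[...,0])<.18)&(L[...,1]>-.21)&(L[...,1]<-.13)&(L[...,2]<.22)
    P=L[b];
    if len(P)<30: print(cam,len(P));continue
    np.save(f"P{cam}.npy",P)
    h=cv2.minAreaRect((P[:,[0,2]]*1000).astype(np.float32));print(cam,len(P),"rect",h,cv2.boxPoints(h).round(1).tolist(),"y pct",np.percentile(P[:,1],[3,50,97]))
    c=P.mean(0);f=np.polyfit(P[:,0],P[:,1],1);print("yaw rel",np.degrees(np.arctan(f[0])), "y at x -.1,0,.07",np.polyval(f,[-.1,0,.07]))
E
```

```text
t: 6.27
eef_pos: [0.6267, 0.1572, 0.3585]
tool_rot: [-0.001, 0.999, -0.049, 0.002]
contact_force: [0.4, -0.2, -0.5]
gripper_width: 0.075
grasp_force: 107.5
t: 7.02
eef_pos: [0.6087, -0.0131, 0.3543]
tool_rot: [0.0, 0.999, -0.051, -0.001]
contact_force: [0.2, 0.0, -1.5]
gripper_width: 0.078
grasp_force: 107.4
7.0167 [ 0.60867922 -0.01307986  0.35433007] [ 0.1792931   0.03320335 -1.48864524]
tcp disp 0.03317997338310129 -0.17110199450402802
scene 1075 rect ((-12.148292541503906, 150.59947204589844), (177.20994567871094, 103.10075378417969), 19.907241821289062) [[-113.0, 168.89999389648438], [-77.9000015258789, 72.0], [88.69999694824219, 132.3000030517578], [53.599998474121094, 229.1999969482422]] y pct [-0.17136809 -0.16527697 -0.16329216]
yaw rel -0.9156789395754551 y at x -.1,0,.07 [-0.16374974 -0.16534803 -0.16646684]
wrist 3122 rect ((53.33857727050781, 183.26760864257812), (48.47844314575195, 100.82653045654297), 61.58583450317383) [[-2.5, 185.89999389648438], [86.0999984741211, 138.0], [109.19999694824219, 180.60000610351562], [20.5, 228.60000610351562]] y pct [-0.17137741 -0.16821431 -0.16482565]
yaw rel -0.0851114804945615 y at x -.1,0,.07 [-0.16791567 -0.16806422 -0.1681682 ]
top 0
```

```bash
python3 -m pendant '[[0,0.006,-0.002,0,-0.4],[0,0,0,0.01,0],[0,0,0,0.02,0],[0,0,0,0.02,0],[0,0,0,0.01,0],[0,0,0,0.004,0],[0,0,0,0,0],[0,0,0,0,0]]' 110
python3 - <<'E'
from h import *
o=bot.get_obs();print(o["t"],o["eef_pos"],o["contact_force"])
D=np.array([.5919,.1604]);a=np.radians(-5.45);X=np.array([np.cos(a),np.sin(a)]);Y=np.array([-X[1],X[0]])
print("tcp disp",(o["eef_pos"][:2]-D)@X,(o["eef_pos"][:2]-D)@Y)
im,d=bot.read_camera("scene");im2,_=bot.read_camera("wrist")
cv2.imwrite("pics/m3.png",np.hstack([im2[:,120:440],cv2.resize(im[190:310,200:360],None,fx=3,fy=3.5,interpolation=cv2.INTER_CUBIC)]))
C=cloud("scene",d);hsv=cv2.cvtColor(im,cv2.COLOR_BGR2HSV)
L=np.stack([(C[...,:2]-D)@X,(C[...,:2]-D)@Y,C[...,2]-.012],-1)
b=(hsv[...,0]>105)&(hsv[...,0]<125)&(hsv[...,1]>130)&(d>0)&(abs(L[...,0])<.18)&(L[...,1]>-.21)&(L[...,1]<-.13)&(L[...,2]<.22)
h=cv2.minAreaRect((L[b][:,[0,2]]*1000).astype(np.float32));print(h,cv2.boxPoints(h).round(1).tolist())
E
```

```text
t: 7.83
eef_pos: [0.616, -0.0096, 0.2921]
tool_rot: [-0.0, 0.999, -0.045, 0.0]
contact_force: [0.1, -0.5, -1.3]
gripper_width: 0.075
grasp_force: 107.4
7.8333 [ 0.61595061 -0.00961238  0.29211331] [ 0.09072031 -0.45377592 -1.25736227]
tcp disp 0.04008916383228708 -0.16695957364445388
((-2.6855316162109375, 78.7042465209961), (180.9933319091797, 85.68864440917969), 20.70281219482422) [[-102.5, 86.80000305175781], [-72.19999694824219, 6.599999904632568], [97.0999984741211, 70.5999984741211], [66.80000305175781, 150.8000030517578]]
```

View pics/m3.png

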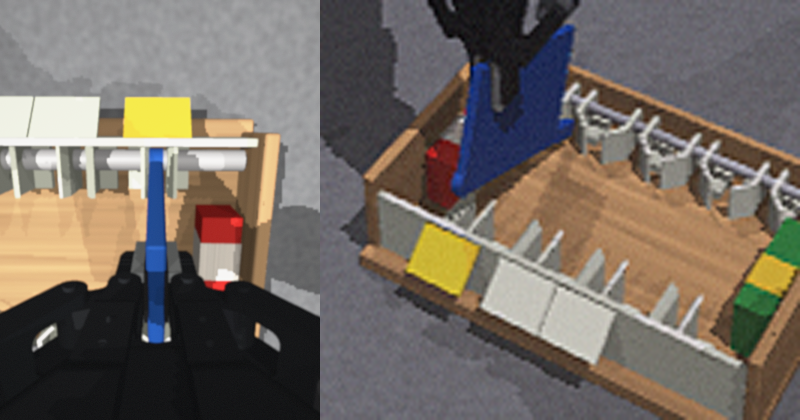

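The wrist view shows the nose at (157,155), above the fence and between the yellow guide's cheeks at (140–175). The scene view shows the plate tilted about 20.7° with its tongue tip some 7 mm above the floor. Next I lower it to touch and push back under the rod.

```bash
python3 -m pendant '[[0,0,0.002,0.003,0.3],[0,0,0,0.002,0],[0,0,0,0.001,0],[0,0,0,0.0,0],[0,0,0,0.0,0]]' 110
python3 -m pendant '[[0,0,0,0.001,0],[0,0,0,0.0,0]]' 110
python3 -m pendant '[[0,0,0,0.001,0],[0,0,0,0.0,0]]' 110
```

```text
t: 8.35
eef_pos: [0.6154, -0.0119, 0.2857]
tool_rot: [-0.0, 0.999, -0.048, 0.0]
contact_force: [-1.0, 0.4, -1.5]
gripper_width: 0.075
grasp_force: 107.4
t: 8.52
eef_pos: [0.6156, -0.0119, 0.2849]
tool_rot: [-0.0, 0.999, -0.048, 0.0]
contact_force: [0.0, 0.1, 0.5]
gripper_width: 0.074
grasp_force: 107.4
t: 8.68
eef_pos: [0.6158, -0.0119, 0.2842]
tool_rot: [-0.0, 0.999, -0.048, 0.001]
contact_force: [1.4, 0.2, 3.1]
gripper_width: 0.074
grasp_force: 107.9
```

```bash
python3 -m pendant '[[0,-0.003,0,0,0],[0,-0.005,0,0,0],[0,-0.005,0,0,0],[0,-0.004,0,0,0],[0,-0.003,0,0,0],[0,0,0,0,0]]' 110
python3 -m pendant '[[0,-0.003,0,0,0],[0,-0.002,0,0,0],[0,0,0,0,0]]' 110
python3 -c "
from h import *
o=bot.get_obs();D=np.array([.5919,.1604]);a=np.radians(-5.45);X=np.array([np.cos(a),np.sin(a)]);Y=np.array([-X[1],X[0]])
print('tcp disp',(o['eef_pos'][:2]-D)@X,(o['eef_pos'][:2]-D)@Y)"
```

```text
t: 9.18
eef_pos: [0.5947, -0.0098, 0.284]
tool_rot: [-0.0, 0.999, -0.048, -0.0]
contact_force: [2.1, -0.2, 4.3]
gripper_width: 0.076
grasp_force: 108.1
t: 9.43
eef_pos: [0.5903, -0.0094, 0.2841]
tool_rot: [-0.0, 0.999, -0.048, 0.0]
contact_force: [2.7, -0.5, 4.4]
gripper_width: 0.074
grasp_force: 108.3
tcp disp 0.014546776704009234 -0.16922195760491632
```

```bash
python3 -m pendant '[[0,-0.0015,0,0,0],[0,0,0,0,0]]' 110
python3 -m pendant '[[0,-0.001,0,0,0],[0,0,0,0,0]]' 110
python3 -m pendant '[[0,-0.001,0,0,0],[0,0,0,0,0]]' 110
```

```text
t: 9.6
eef_pos: [0.5891, -0.0093, 0.2842]
tool_rot: [-0.0, 0.999, -0.048, 0.001]
contact_force: [4.0, -1.5, 5.3]
gripper_width: 0.072
grasp_force: 108.3
t: 9.77
eef_pos: [0.5883, -0.0092, 0.2843]
tool_rot: [-0.0, 0.999, -0.048, 0.001]
contact_force: [4.2, -0.5, 5.3]
gripper_width: 0.075
grasp_force: 108.3
t: 9.93
eef_pos: [0.5873, -0.0091, 0.2843]
tool_rot: [-0.0, 0.999, -0.048, 0.001]
contact_force: [3.4, -1.0, 5.6]
gripper_width: 0.078
grasp_force: 108.3
```

```bash
python3 -m pendant '[[0,0,0,0,0],[0,0,0,0,0],[0,0.0048,0,0.0051,0],[0,0.0048,0,0.0051,0],[0,0.0044,0,0.0055,0],[0,0.0044,0,0.0055,0],[0,0,0,0,0]]' 40
python3 -m pendant '[[0,0.0039,0,0.0058,0],[0,0.0039,0,0.0058,0],[0,0,0,0,0]]' 40
python3 - <<'E'
from h import *
o=bot.get_obs();print(o["t"],o["eef_pos"],o["contact_force"])
im,d=bot.read_camera("scene");im2,_=bot.read_camera("wrist")
cv2.imwrite("pics/m4.png",np.hstack([im2[:,120:440],cv2.resize(im[190:310,200:360],None,fx=3,fy=3.5,interpolation=cv2.INTER_CUBIC)]))
E
```

```text
t: 10.52
eef_pos: [0.6061, -0.011, 0.2623]
tool_rot: [-0.0, 0.999, -0.048, 0.001]
contact_force: [3.4, -1.0, 5.6]
gripper_width: 0.072
grasp_force: 106.6
t: 10.77
eef_pos: [0.6131, -0.0117, 0.2503]
tool_rot: [-0.0, 0.999, -0.048, -0.0]
contact_force: [4.1, 0.2, 2.4]
gripper_width: 0.073
grasp_force: 106.2
10.7667 [ 0.61311926 -0.01167109  0.25025185] [4.06978754 0.16911741 2.39026436]
```

View pics/m4.png

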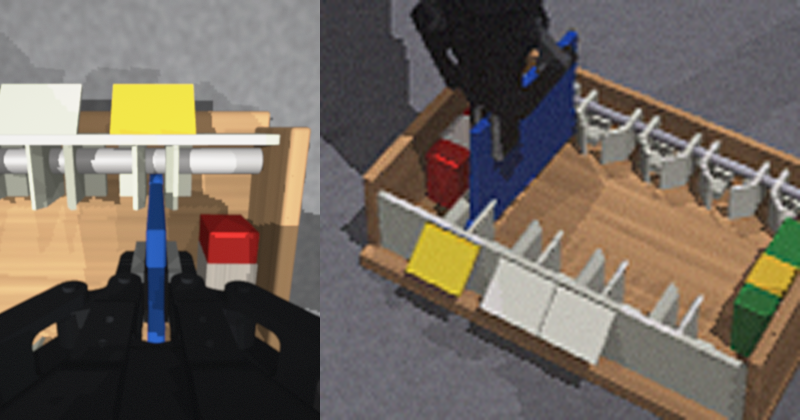

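The nose has entered the front slot at wrist (157,180), between the cheeks. The plate stands nearly level in the scene view, so I continue down to snap it home.

```bash
python3 -m pendant '[[0,0.0034,0,0.006,0],[0,0,0,0,0]]' 40
python3 -m pendant '[[0,0.0034,0,0.006,0],[0,0,0,0.001,0],[0,0,0,0,0],[0,0,0,0,0]]' 40
```

```text
t: 11.03
eef_pos: [0.6164, -0.0119, 0.2445]
tool_rot: [-0.0, 0.999, -0.048, -0.0]
contact_force: [3.7, -0.4, 2.2]
gripper_width: 0.075
grasp_force: 106.1
t: 11.37
eef_pos: [0.6195, -0.0122, 0.2387]
tool_rot: [0.0, 0.999, -0.048, -0.0]
contact_force: [-1.2, 0.3, 9.2]
gripper_width: 0.072
grasp_force: 109.2
```

```bash
python3 -m pendant '[[0.03,0,0,0,0],[0.03,0,0,0,0],[0.03,0,0,0,0],[0.03,0,0,-0.02,0],[0.03,0,0,-0.03,0],[0.03,0,0,-0.02,0],[0,0.01,0,0,0],[0,0.006,0,0,0],[0,0,0,0,0],[0,0,0,0,0]]' 40
python3 - <<'E'
from h import *
o=bot.get_obs();print(o["t"],o["eef_pos"],o["contact_force"])
D=np.array([.5919,.1604]);a=np.radians(-5.45);X=np.array([np.cos(a),np.sin(a)]);Y=np.array([-X[1],X[0]])
print("tcp disp",(o["eef_pos"][:2]-D)@X,(o["eef_pos"][:2]-D)@Y)
for cam in["scene","wrist"]:
    im,d=bot.read_camera(cam);C=cloud(cam,d);hsv=cv2.cvtColor(im,cv2.COLOR_BGR2HSV);cv2.imwrite(f"pics/m5{cam}.png",im)
    L=np.stack([(C[...,:2]-D)@X,(C[...,:2]-D)@Y,C[...,2]-.012],-1)
    b=(hsv[...,0]>105)&(hsv[...,0]<125)&(hsv[...,1]>130)&(d>0)&(abs(L[...,0])<.18)&(L[...,1]>-.21)&(L[...,1]<-.13)&(L[...,2]<.15)
    P=L[b]*1000
    # top edge profile
    xs=np.arange(-90,90,12);print(cam,[(int(x),round(float(np.percentile(P[abs(P[:,0]-x)<6,2],98)),1),round(float(np.median(P[(abs(P[:,0]-x)<6),1])),1)) for x in xs if (abs(P[:,0]-x)<6).sum()>8])
E
```

```text
t: 12.2
eef_pos: [0.6354, -0.014, 0.3061]
tool_rot: [0.0, 0.999, -0.048, -0.001]
contact_force: [0.1, 1.0, 1.2]
gripper_width: -0.001
grasp_force: 0.0
12.2 [ 0.63538506 -0.01397631  0.30612597] [0.07614133 0.9943944  1.21155824]
tcp disp 0.059850237798629635 -0.1694579463568203
scene [(-66, 86.5, -163.4), (-54, 87.0, -163.0), (-42, 87.2, -163.1), (-30, 85.5, -163.0), (-18, 87.0, -163.1), (-6, 86.8, -163.0), (6, 85.9, -163.2), (18, 86.9, -163.2), (30, 87.2, -163.5), (42, 86.0, -163.3), (54, 87.3, -163.5), (66, 87.6, -164.5)]
wrist [(-18, 85.5, -168.7), (-6, 85.8, -169.0), (54, 85.9, -168.8), (66, 125.3, -168.8), (78, 81.1, -168.7)]
```

The top edge is level at 85–87 mm along its length, so the divider is snapped home. I'll press the far end to confirm.

```bash
python3 -m pendant '[[0,0,0,0.015,0],[0,0,0,0.015,0],[0,0,0,0.004,0],[0,0,0,0.002,0],[0,0,0,0.002,0],[0,0,0,0,0]]'
python3 -m pendant '[[0,0,0,0.002,0],[0,0,0,0,0]]'
```

```text
t: 12.8
eef_pos: [0.6361, -0.0136, 0.271]
tool_rot: [-0.0, 0.999, -0.048, 0.0]
contact_force: [-1.8, -0.4, 2.0]
gripper_width: -0.003
grasp_force: 1.2
t: 12.97
eef_pos: [0.6369, -0.0135, 0.2708]
tool_rot: [-0.0, 0.999, -0.048, 0.002]
contact_force: [-3.2, -0.4, 12.8]
gripper_width: 0.003
grasp_force: 6.4
```

```bash
python3 -m pendant '[[0,0,0,0.002,0],[0,0,0,0,0]]'
python3 -m pendant '[[0,0,0,-0.01,0],[0,0,0,-0.03,0],[0,0,0,-0.04,0],[0,0,0,-0.04,0],[0,-0.03,0,-0.01,0],[0,-0.03,0,0,0],[0,0,0,0,0]]'
python3 - <<'E'
from h import *
im,d=bot.read_camera("wrist");im2,_=bot.read_camera("scene")
cv2.imwrite("pics/m6.png",np.hstack([im[:,120:440],cv2.resize(im2[190:310,200:360],None,fx=3,fy=3.5,interpolation=cv2.INTER_CUBIC)]))
E
```

```text
t: 13.13
eef_pos: [0.6371, -0.0131, 0.2705]
tool_rot: [-0.0, 0.999, -0.048, 0.002]
contact_force: [-7.4, 0.8, 24.7]
gripper_width: 0.003
grasp_force: 12.3
t: 13.72
eef_pos: [0.572, -0.0075, 0.3971]
tool_rot: [0.0, 0.999, -0.048, -0.001]
contact_force: [-1.0, -0.4, -2.1]
gripper_width: 0.003
grasp_force: 0.0
```

View pics/m6.png

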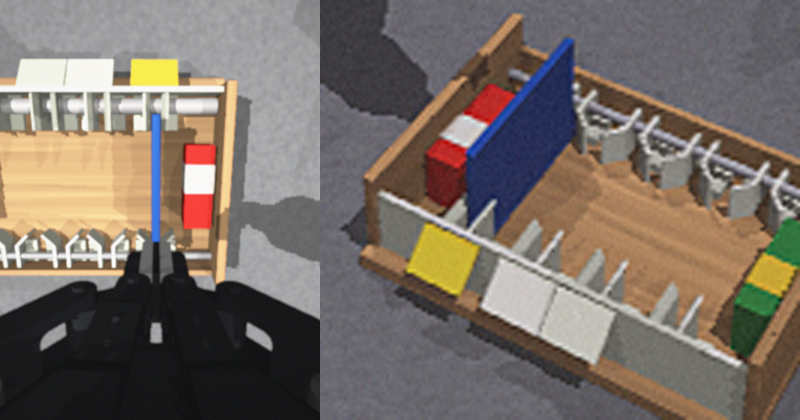

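The final view shows the divider standing straight in the yellow guide: wrist (156,115) to (156,240), and level in the scene view. The sweets boxes are undisturbed and the gripper is clear, so I hand in.

```bash
python3 -c "
from station import bot
print(bot.hand_in())"
```

```text
the job is handed in; nothing more can be done
None
```

The blue divider is now in the guide at the yellow tag. Its top edge is level, it held firm under a 25 N press at the far end, and the arm is clear. The job is handed in at about 14 s; no verdict came back.

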